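# Set the valve levers of a filtration manifold for a single sample

## Task

One sample is to be filtered, so make the manifold on the bench ready for it: the valve of the station that carries the clear funnel must be fully open (its blue lever in line with its branch pipe, pointing out over the header pipe) and the valves of both stoppered stations fully shut (levers square across their pipes), so that no vacuum is wasted there. All three levers were left part-way; push each one round to its stop with a fingertip, gently and without gripping it. Leave the funnel and the stoppers seated as they are and do not shift anything else on the bench.

Things in the scene. Friction and masses are not known exactly. Their poses are not given: they have to be found in the camera images.
- manifold: steel filtration manifold with three stations, fixed; base 165 x 360 mm; origin on the worktop below the middle lever's pivot, +x away from the robot, +y along the row to the left station. Header pipe along y at x = -35 mm, top 82 mm high; lever pivots at x = 0, y = +110, 0, -110 mm; seats at x = +90 mm, same y. Branch pipes run along x. Valve bodies 30 x 24 mm, under 94 mm high
- lever_left (a joint): valve lever of the left station, vertical pivot axis, a stop at either end: 0 = shut (lever across its branch pipe, pointing along the manifold's +y), +1.571 = open (lever in line with its branch pipe, pointing along the manifold's -x, over the header towards the robot). It stays where it is left; friction about 0.16 N m, so about 3 N at the grip
- grip_left (a point): on the left lever: centre of its blue plastic grip, 50 mm out from the pivot axis, 105 mm above the worktop. The grip is 42 mm long (30 to 72 mm from the axis), 14 mm wide and 13 mm high (98.5 to 111.5 mm above the worktop); the point's y axis points outward along the lever, z up
- pivot_left (a point): fixed point on the pivot axis of the left lever at the height of its grip, 105 mm above the worktop; axes as the manifold's
- seat_left (a point): centre of the floor of the left station's round seat, 108 mm above the worktop, 90 mm behind the pivot of that station's lever; its rim is 63 mm across and 115 mm above the worktop
- lever_mid (a joint): valve lever of the middle station, vertical pivot axis, a stop at either end: 0 = shut (lever across its branch pipe, pointing along the manifold's +y), +1.571 = open (lever in line with its branch pipe, pointing along the manifold's -x, over the header towards the robot). It stays where it is left; friction about 0.16 N m, so about 3 N at the grip
- grip_mid (a point): on the middle lever: centre of its blue plastic grip, 50 mm out from the pivot axis, 105 mm above the worktop. The grip is 42 mm long (30 to 72 mm from the axis), 14 mm wide and 13 mm high (98.5 to 111.5 mm above the worktop); the point's y axis points outward along the lever, z up
- pivot_mid (a point): fixed point on the pivot axis of the middle lever at the height of its grip, 105 mm above the worktop; axes as the manifold's
- seat_mid (a point): centre of the floor of the middle station's round seat, 108 mm above the worktop, 90 mm behind the pivot of that station's lever; its rim is 63 mm across and 115 mm above the worktop
- lever_right (a joint): valve lever of the right station, vertical pivot axis, a stop at either end: 0 = shut (lever across its branch pipe, pointing along the manifold's +y), +1.571 = open (lever in line with its branch pipe, pointing along the manifold's -x, over the header towards the robot). It stays where it is left; friction about 0.16 N m, so about 3 N at the grip
- grip_right (a point): on the right lever: centre of its blue plastic grip, 50 mm out from the pivot axis, 105 mm above the worktop. The grip is 42 mm long (30 to 72 mm from the axis), 14 mm wide and 13 mm high (98.5 to 111.5 mm above the worktop); the point's y axis points outward along the lever, z up
- pivot_right (a point): fixed point on the pivot axis of the right lever at the height of its grip, 105 mm above the worktop; axes as the manifold's
- seat_right (a point): centre of the floor of the right station's round seat, 108 mm above the worktop, 90 mm behind the pivot of that station's lever; its rim is 63 mm across and 115 mm above the worktop
- funnel: clear plastic filter funnel, 82 mm tall, 54 mm across the foot and 68 mm across the rim, standing loose in one of the three seats (origin: centre of the underside, on the seat floor); its rim is 190 mm above the worktop
- stopper_a: black rubber stopper with a knob, 60 mm across, 40 mm tall, lying loose in one of the other two seats (origin: centre of the underside, on the seat floor); its top is 148 mm above the worktop
- stopper_b: black rubber stopper with a knob, 60 mm across, 40 mm tall, lying loose in one of the other two seats (origin: centre of the underside, on the seat floor); its top is 148 mm above the worktop
- bottle_red: bottle with red content and blue cap, 57 mm across, 104 mm tall, loose on the worktop, not part of the job (origin: centre of the underside)
- bottle_green: bottle with green content and blue cap, 56 mm across, 104 mm tall, loose on the worktop, not part of the job (origin: centre of the underside)
- wash_bottle: white wash bottle with red cap and spout, 67 x 107 x 202 mm, loose on the worktop, not part of the job (origin: centre of the underside)
- filter_carton: yellow carton, 100 x 63 x 135 mm, loose on the worktop, not part of the job (origin: centre of the underside)
- petri_dish: closed Petri dish, 91 mm across, 14 mm tall, loose on the worktop, not part of the job (origin: centre of the underside)
- tweezers: steel tweezers lying along y, 15 x 128 x 9 mm, loose on the worktop, not part of the job (origin: centre of the underside)
- marker_blue: blue marker lying along y, 14 x 132 x 16 mm, loose on the worktop, not part of the job (origin: centre of the underside)
There are look-alikes about, which are no part of the job. Leave any orange or pink look-alike of the funnel alone.

How it is judged:
At the end, for the whole second after the job is handed in: The lever of the station with the funnel is within about 0.14 rad (8 degrees) of its open stop, the two other levers within 0.14 rad of their shut stops; funnel and stoppers upright in the seats where they stood (((distance between funnel and seat_left below 0.012 m and value of joint lever_left above 1.43 rad and value of joint each of lever_mid, lever_right below 0.14 rad) or (distance between funnel and seat_mid below 0.012 m and value of joint lever_mid above 1.43 rad and value of joint each of lever_left, lever_right below 0.14 rad) or (distance between funnel and seat_right below 0.012 m and value of joint lever_right above 1.43 rad and value of joint each of lever_left, lever_mid below 0.14 rad)) and angle between each of funnel, stopper_a, stopper_b's own z axis and vertical below 0.1 rad); the robot touches nothing.
It fails at once if the funnel or a stopper is lifted or knocked out of its seat (moved more than 10 mm) (distance of any of funnel, stopper_a, stopper_b from where it was at the start of the episode above 0.01 m).
It fails at once if a lever is gripped hard or forced against its stop (more than 40 N from the fingers) (contact force between the fingers and lever_left above 40 N or contact force between the fingers and lever_mid above 40 N or contact force between the fingers and lever_right above 40 N).
It fails at once if another thing on the bench is shifted or lifted (more than 20 mm) (distance of any of bottle_red, bottle_green, wash_bottle, filter_carton, petri_dish, tweezers, marker_blue from where it was at the start of the episode above 0.02 m).
It also fails if it takes over 58 s, if anything falls off the work surface, if the arm or the gripper's body presses on something with over 40 N, if the wrist force passes 120 N, or if a joint passes its speed limit or range.

## Robot

A 6-joint arm with a two-finger parallel gripper is mounted at the origin on a cart in front of the work surface, level with it; the furniture and walls round the work are solid. World frame = base frame: x ahead of the robot, y to its left, z up, the work surface at z = 0. Lengths are in m, angles in rad, forces in N, time in s.
With the tool pointing down it reaches from about 0.375 to 0.9 m from the base axis. Payload 3.1 kg.
Tool frame: the origin (TCP) lies at the very end of the fingers, on their centre line; the grasp point (between the pads) lies 19 mm behind it; z points along the fingers, y is the line along which they close (so a half turn about z gives the same grasp; the last joint's range is limited). The gripper opens to 85 mm and grips with 20 to 120 N. Pads are 22 mm wide; open, the fingers measure 114 mm over their backs; the gripper's body (76 mm by 85 mm) begins 54 mm behind the grasp point. The pads swing forward as they close: fully open they stand 13 mm farther back than shut.
Start: joints at [-1.353, 0.527, 1.433, -0, 1.181, -0.178], TCP at [0.241, -0.577, 0.231] pointing down, gripper open.
Joint ranges: [-3.08, 3.08], [-0.75, 2.2], [0.22, 2.44], [-1.43, 4.57], [0, 2.65], [-2.85, 2.85]. Speed limits (rad/s): [2.79, 2.79, 3.14, 3.14, 3.14, 3.14].

## Interface

Orientations are given as a unit quaternion [x, y, z, w].
In Python, from station import sense, snapshot, camera_params, sign_off gives the robot as it stands.
- The arm moves only by the shell command python3 -m handwheel 'ROWS' [OPENING] [FORCE]. ROWS is JSON, a list that holds one entry, the list of rows, each a list of 4 numbers: the shift along the tool's x, y, z in units of 25 mm (1.0 is 25 mm), then the turn about the tool's z in units of 6 degrees (1.0 is 6 degrees). A call has 1 to 20 rows; each row shifts and turns the commanded pose from where the row before left it, along the tool's axes as they then stand; what a row does not reach is not made up. A row lasts 1/8 s, in which the tool goes at most 62.5 mm and 10.7 degrees, less where a joint would pass 70% of its speed; a pose out of reach is approached as far as the arm can. A call is refused whole if a number of a shift passes 1 or a number of a turn 1, either way. A call with a gripper value outside its range is refused whole. OPENING is the finger opening in mm, from 0 to 85.4, set as the call begins (- or left out, the last holds). The fingers move at their own pace and stop on an object; FORCE is the grip in N (left out, the last holds). Time passes only in rows, so rows that do not move let the fingers close. It gives the time, the measured TCP pose, the force, the opening and the grip force at its end, in the units of the state.
- sense(): the state, without advancing time (a new reading comes with each control period).
- snapshot(name): name is "side" or "top"; returns (picture, depth): 400x640x3 uint8, red, green, blue; 400x640 float32, m along the optical axis (not along the pixel's ray), 0 where there is no reading.
- camera_params(name): a dict with "mtx" (3x3 intrinsics, pixels), "extrinsics" (4x4, takes a point from camera to world coordinates). Camera axes: x right, y up, looking along -z (the intrinsics and any distortion apply to the point x, -y, -z); pixel columns grow to the right and rows downward; lengths in m; the calibration is good to about 2 mm. A picture is of the moment at which its call begins. camera_params takes no time and is no camera call.
- sign_off(): hands the job in; it is judged then, once.
The state is a dict: "t": time; "q": joint angles; "qd": joint speeds; "tau": joint torques, N m; "tcp_pos": TCP position; "tool_rot": TCP orientation; "force": force on the tool from outside, world axes, zero at the start; "ft_torque": the same for the moment, N m; "finger_gap": opening from 0.0 (shut) to 1.0 (fully open); "gripper_force": force on a finger pad.
Only numpy, scipy, OpenCV 4.12 (cv2) and the standard library are available. Lean on these libraries where they do the work, as an engineer would, in place of code of your own. Each camera call takes 0.05 s, during which the arm holds its last target. There are 200 camera calls.

## Working session

There is one attempt and no reset: what is moved stays moved. The work goes in short steps, Python scripts to look and compute and a shell command to move; the robot and the scene stay as the last step left them, time stands still between calls to the robot, and variables do not carry over. Pictures are saved under pics/ and viewed, at most 10 in all, crops included, and the job is handed in when it is done.

```bash
mkdir -p pics; cat > h.py <<'E'
import numpy as np, cv2
from station import sense, snapshot, camera_params
def cam(n):
    p=camera_params(n); return np.array(p["mtx"]),np.array(p["extrinsics"]),p
def ray(n,u,v):
    K,T,_=cam(n); d=np.array([(u-K[0,2])/K[0,0],-(v-K[1,2])/K[1,1],-1.0])
    return T[:3,3],T[:3,:3]@d
def onplane(n,u,v,z):
    o,d=ray(n,u,v); return o+d*(z-o[2])/d[2]
def proj(n,P):
    K,T,_=cam(n); c=T[:3,:3].T@(np.array(P)-T[:3,3]); return K[0,0]*c[0]/-c[2]+K[0,2],K[1,1]*c[1]/c[2]+K[1,2]
def pts(n,dep):
    K,T,_=cam(n); v,u=np.mgrid[:400,:640]
    c=np.stack([(u-K[0,2])/K[0,0]*dep,-(v-K[1,2])/K[1,1]*dep,-dep],-1)
    return c@T[:3,:3].T+T[:3,3]
E
python3 - <<'E'
from h import *
for n in("top","side"):
    im,d=snapshot(n); cv2.imwrite(f"pics/{n}0.png",im[:,:,::-1]); np.save(n,d); print(n,cam(n)[2])
s=sense(); print(s)
E
```

```text
top {'mtx': array([[364.45284212,   0.        , 318.50938656],
       [  0.        , 364.45284212, 204.63528873],
       [  0.        ,   0.        ,   1.        ]]), 'extrinsics': array([[-1.85566666e-02,  9.75487202e-01, -2.19272363e-01,
         2.60472306e-01],
       [-9.99827639e-01, -1.82334319e-02,  3.49788121e-03,
         6.98224010e-02],
       [-5.85949344e-04,  2.19299478e-01,  9.75657417e-01,
         1.14118451e+00],
       [ 0.00000000e+00,  0.00000000e+00,  0.00000000e+00,
         1.00000000e+00]])}
side {'mtx': array([[439.46793546,   0.        , 312.86675272],
       [  0.        , 439.46793546, 199.35626637],
       [  0.        ,   0.        ,   1.        ]]), 'extrinsics': array([[ 0.89029641,  0.15471505, -0.42829377, -0.14939549],
       [-0.4547327 ,  0.35223287, -0.818016  , -1.15739132],
       [ 0.02429976,  0.92303589,  0.38394565,  0.66332641],
       [ 0.        ,  0.        ,  0.        ,  1.        ]])}
{'t': 0.1, 'q': array([-1.35349349e+00,  5.28382551e-01,  1.43380675e+00,  3.97512659e-05,
        1.18139719e+00, -1.78521319e-01]), 'qd': array([ 0.00121633, -0.00060832, -0.00191723, -0.00018181,  0.00124743,
        0.00120542]), 'tau': array([ 1.66918194e-04, -4.43303955e+01, -1.78586894e+01, -3.11679951e-04,
        3.83563922e-03,  1.90623120e-05]), 'tcp_pos': array([ 0.24086145, -0.5760111 ,  0.23041537]), 'tool_rot': array([ 9.80480247e-01,  1.96615083e-01, -9.53143722e-07, -9.97090137e-04]), 'force': array([ 0.74975998, -0.69516005, -0.0720694 ]), 'ft_torque': array([ 0.01098174, -0.03562953, -0.04703565]), 'gripper_force': 0.0, 'finger_gap': 0.9975480622774946}
```

View pics/top0.png

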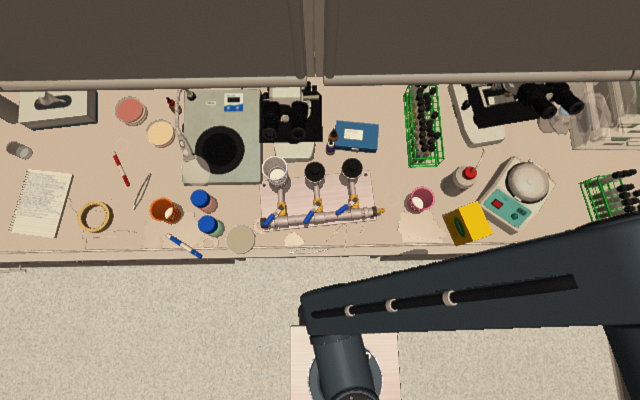

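View pics/side0.png

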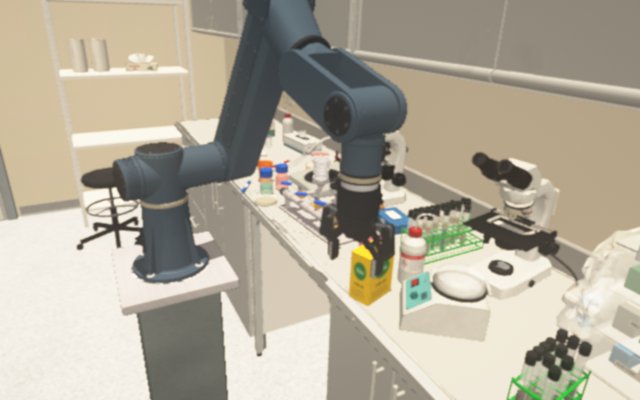

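The top view shows the clear funnel at (275,170) in the left station. The black stoppers are at (315,172) and (352,168), and the blue levers are near (270,222), (315,212) and (348,210). Next I'll measure the levers.

```bash
python3 - <<'E'
from h import *
ims={n:cv2.imread(f"pics/{n}0.png") for n in("top","side")}
cent={}
for n,box in(("top",(255,190,375,240)),("side",(260,170,345,225))):
    hsv=cv2.cvtColor(ims[n],cv2.COLOR_BGR2HSV); m=cv2.inRange(hsv,(105,110,70),(128,255,255))
    k=np.zeros_like(m); x0,y0,x1,y1=box; k[y0:y1,x0:x1]=m[y0:y1,x0:x1]
    N,l,st,c=cv2.connectedComponentsWithStats(k)
    for i in range(1,N):
        if st[i,4]<12: continue
        v,u=np.nonzero(l==i); P=np.array([onplane(n,a,b,.108)[:2] for a,b in zip(u,v)])
        mu=P.mean(0); w,V=np.linalg.eigh(np.cov(P.T)); print(n,c[i].round(1),st[i,4],mu.round(4),"dir",V[:,1].round(3),"len",np.sqrt(12*w).round(3))
        cent.setdefault(n,[]).append(c[i])
# two-view heights
for a in cent["top"]:
  for b in cent["side"]:
    o1,d1=ray("top",*a);o2,d2=ray("side",*b); s=np.linalg.lstsq(np.c_[d1,-d2],o2-o1,rcond=None)[0]
    p,q=o1+s[0]*d1,o2+s[1]*d2
    if np.linalg.norm(p-q)<.012: print("tri",a.round(),b.round(),((p+q)/2).round(4),np.linalg.norm(p-q).round(4))
c=[cv2.resize(ims["top"][145:245,245:395],None,fx=5,fy=5,interpolation=2)]
cv2.imwrite("pics/c1.png",c[0])
cv2.imwrite("pics/c2.png",cv2.resize(ims["side"][130:240,230:350],None,fx=5,fy=5,interpolation=2))
E
```

```text
top [341.5 209.3] 56 [ 4.776e-01 -1.000e-04] dir [-0.599  0.801] len [0.012 0.04 ]
top [308.2 217. ] 59 [0.4568 0.0965] dir [-0.841  0.542] len [0.013 0.039]
top [268. 220.] 65 [0.4501 0.2123] dir [-0.763  0.647] len [0.014 0.04 ]
side [265.7 172.8] 70 [0.4247 0.3335] dir [0.394 0.919] len [0.039 0.08 ]
side [281.3 170.5] 19 [0.4904 0.3357] dir [-0.948  0.319] len [0.021 0.038]
side [285.9 182.7] 18 [0.4519 0.204 ] dir [-0.631  0.775] len [0.02  0.034]
side [300.4 193.3] 21 [0.4555 0.0903] dir [-0.786  0.619] len [0.02  0.034]
side [319.4 202.3] 30 [ 0.4784 -0.0046] dir [-0.242  0.97 ] len [0.02 0.04]
tri [341. 209.] [319. 202.] [ 0.4792 -0.0007  0.1061] 0.0025
tri [308. 217.] [300. 193.] [0.4579 0.0964 0.1053] 0.0012
tri [268. 220.] [281. 170.] [0.4384 0.2067 0.1559] 0.0061
tri [268. 220.] [286. 183.] [0.4529 0.212  0.1048] 0.0046
```

View pics/c1.png

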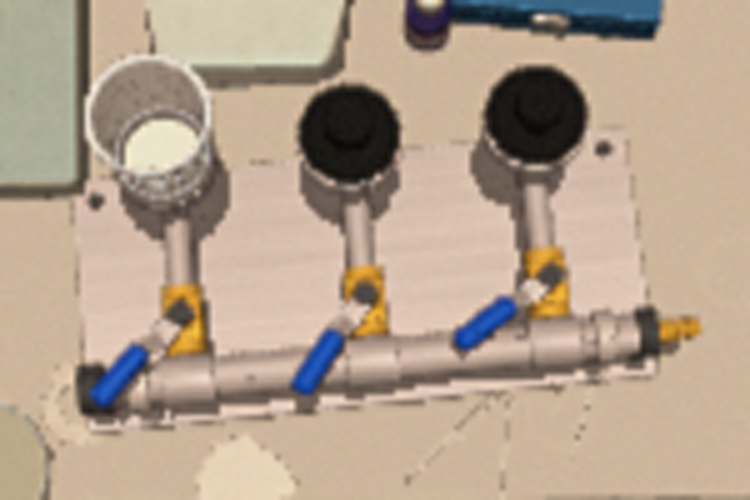

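View pics/c2.png

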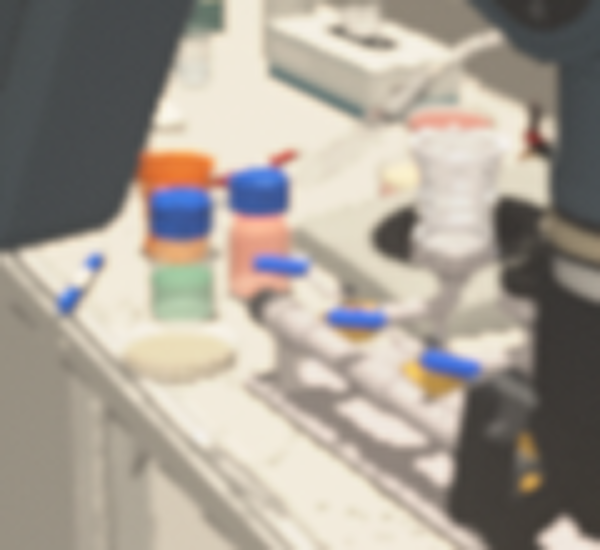

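The crop confirms it: the clear funnel stands in the left seat and both stoppers are in the mid and right seats. The pivot caps are at about (281,207), (318,203) and (354.5,199) in the top view. Next I'll fix the manifold frame.

```bash
cat > w.py <<'E'
from h import *
g={"left":([.4515,.2121],[-.763,.647]),"mid":([.4573,.0965],[-.841,.542]),"right":([.4784,-.0004],[-.599,.801])}
C=np.array([np.array(a)+.05*np.array(b)*-1 for a,b in g.values()])
ey=(C[0]-C[2]);ey/=np.linalg.norm(ey); ex=np.array([ey[1],-ey[0]]); O=C.mean(0)
def W(st,x,y): return O+ex*x/1e3+ey*(y+{"left":110,"mid":0,"right":-110}[st])/1e3
def togo(target,z=None):
    s=sense(); p=s["tcp_pos"]; q=s["tool_rot"]; from scipy.spatial.transform import Rotation as R
    M=R.from_quat(q).as_matrix(); d=np.r_[target,p[2] if z is None else z]-p
    print("t",round(s["t"],2),"tcp",p.round(4),"yaw",np.degrees(np.arctan2(M[1,0],M[0,0])).round(1),"tool units",(M.T@d/.025).round(2))
E
python3 - <<'E'
from w import *
print(C.round(4),O.round(4),"yaw",np.degrees(np.arctan2(-ey[0],ey[1])))
for p in((280.6,207.2),(317.8,202.8),(354.4,199.)): print([onplane("top",*p,z)[:2].round(4) for z in(.105,.115)])
for st,(c,d) in g.items(): d=np.array(d);print(st,np.degrees(np.arctan2(-d@ex,d@ey)))
togo(W("right",-57,27),.2)
E
```

```text
[[ 0.4896  0.1798]
 [ 0.4994  0.0694]
 [ 0.5084 -0.0404]] [0.4991 0.0696] yaw 4.8540712402135195
[array([0.4878, 0.1765]), array([0.4856, 0.1755])]
[array([0.4989, 0.0681]), array([0.4966, 0.0681])]
[array([ 0.5083, -0.0391]), array([ 0.5059, -0.0381])]
left 44.84903255150734
mid 52.34532779765199
right 31.935628406297575
t 0.1 tcp [ 0.2409 -0.576   0.2304] yaw 22.7 tool units [ 16.3  -17.38   1.26]
```

```bash
python3 -m handwheel '[[[0,0,0,-1],[0,0,0,0]]]' 0 20; python3 -c "
from w import *
togo(W('right',-57,27),.2)"
```

```text
t: 0.35
tcp_pos: [0.2409, -0.5763, 0.2308]
tool_rot: [0.969, 0.247, 0.0, -0.001]
force: [-0.2, 0.2, 0.3]
finger_gap: 0.605
gripper_force: 0.0
t 0.35 tcp [ 0.2409 -0.5763  0.2308] yaw 28.6 tool units [ 18.01 -15.61   1.25]
```

```bash
python3 -m handwheel '[[[0,0,0,1],[0,0,0,1],[0,0,0,1],[0,0,0,1],[0,0,0,0]]]'; python3 -c "
from w import *
togo(W('right',-57,27),.2)"
```

```text
t: 0.98
tcp_pos: [0.241, -0.5765, 0.2311]
tool_rot: [0.999, 0.041, -0.0, -0.0]
force: [-0.3, 0.6, -0.2]
finger_gap: 0.003
gripper_force: 0.0
t 0.97 tcp [ 0.241  -0.5765  0.2311] yaw 4.7 tool units [ 10.13 -21.59   1.25]
```

```bash
python3 -m handwheel '[[[0.5,-1,0,0],[0.5,-1,0,0],[0.5,-1,0,0],[0.5,-1,0,0],[0.5,-1,0,0],[0.5,-1,0,0],[0.5,-1,0,0],[0.5,-1,0,0],[0.5,-1,0,0],[0.5,-1,0,0],[0.5,-1,0,0],[0.5,-1,0,0],[0.5,-1,0,0],[0.5,-1,0,0],[0.5,-1,0,0],[0.5,-1,0,0],[0.5,-1,0,0],[0.5,-1,0,0],[0.5,-1,0,0],[0,0,0,0]]]'; python3 -c "
from w import *
togo(W('right',-57,27),.093)"
```

```text
t: 3.48
tcp_pos: [0.4392, -0.0826, 0.2314]
tool_rot: [0.999, 0.043, 0.0, -0.0]
force: [-0.3, -0.2, -0.3]
finger_gap: -0.001
gripper_force: 0.0
t 3.48 tcp [ 0.4392 -0.0826  0.2314] yaw 4.9 tool units [ 0.63 -2.54  5.53]
```

```bash
python3 -m handwheel '[[[0.2,-0.9,0,0],[0.2,-0.8,0,0],[0.2,-0.8,0.5,0],[0,0,1,0],[0,0,1,0],[0,0,1,0],[0,0,1,0],[0,0,0.5,0],[0,0,0,0]]]'; python3 - <<'E'
from w import *
togo(W('right',-57,27),.093)
for n in("top","side"):
    im,d=snapshot(n); cv2.imwrite(f"pics/{n}1.png",im[:,:,::-1])
a=cv2.imread("pics/top1.png")[145:265,245:395];b=cv2.imread("pics/side1.png")[120:240,230:380]
cv2.imwrite("pics/c3.png",cv2.resize(np.vstack([a,b]),None,fx=2.5,fy=2.5,interpolation=2))
E
```

```text
t: 4.6
tcp_pos: [0.4485, -0.0208, 0.1058]
tool_rot: [0.999, 0.041, -0.001, -0.0]
force: [0.2, -0.0, -0.1]
finger_gap: 0.001
gripper_force: 0.0
t 4.6 tcp [ 0.4485 -0.0208  0.1058] yaw 4.7 tool units [ 0.05 -0.11  0.51]
```

View pics/c3.png

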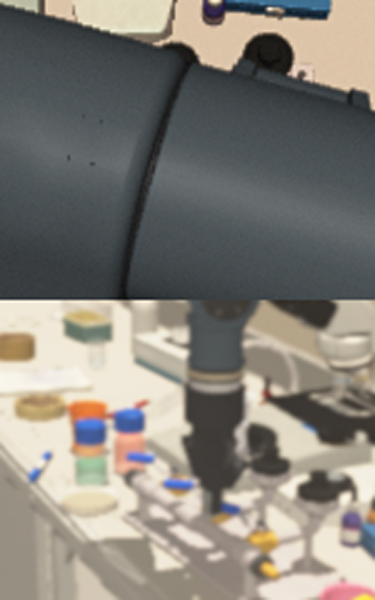

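The arm hides the levers from the top camera. In the side half, the fingertips are just on the near side of the right lever at about (215,500), and no contact force shows. I'll lower and sweep.

```bash
python3 -m handwheel '[[[0,0,0.5,0],[0,0,0,0],[0.25,-0.15,0,0],[0.25,-0.15,0,0],[0.25,-0.15,0,0],[0.25,-0.15,0,0],[0.2,-0.13,0,0],[0.1,-0.1,0,0],[0,0,0,0]]]'; python3 -c "
from w import *
togo(W('right',-18,50),.093);print(sense()['force'])"
```

```text
t: 5.82
tcp_pos: [0.4798, 0.0033, 0.0937]
tool_rot: [0.999, 0.041, 0.0, -0.0]
force: [-1.6, -0.6, 0.1]
finger_gap: 0.002
gripper_force: 0.5
t 5.83 tcp [0.4798 0.0033 0.0937] yaw 4.7 tool units [ 0.27 -0.18  0.03]
[-1.63907198 -0.57773525  0.11746419]
```

```bash
python3 -m handwheel '[[[0.1,-0.05,0,0],[0.1,-0.05,0,0],[0,0,0,0],[0,0,0,0]]]';  python3 -m handwheel '[[[0.06,0,0,0],[0,0,0,0],[0,0,0,0]]]';python3 -m handwheel '[[[0.06,0,0,0],[0,0,0,0],[0,0,0,0]]]';python3 -c "
from w import *
togo(W('right',-18,50),.093);print(sense()['force'])"
```

```text
t: 6.32
tcp_pos: [0.4843, 0.0061, 0.0938]
tool_rot: [0.999, 0.041, 0.0, -0.0]
force: [-1.1, -0.9, -0.9]
finger_gap: 0.002
gripper_force: 0.8
t: 6.7
tcp_pos: [0.4853, 0.0063, 0.0937]
tool_rot: [0.999, 0.041, -0.0, -0.0]
force: [-3.3, 0.2, -0.8]
finger_gap: -0.001
gripper_force: 1.4
t: 7.08
tcp_pos: [0.4869, 0.0065, 0.0937]
tool_rot: [0.999, 0.041, -0.0, -0.0]
force: [-3.6, 1.7, 0.0]
finger_gap: 0.003
gripper_force: 1.6
t 7.08 tcp [0.4869 0.0065 0.0937] yaw 4.7 tool units [-0.02 -0.07  0.03]
[-3.63460901  1.68189652  0.01035181]
```

```bash
for i in 1 2 3; do python3 -m handwheel '[[[0.06,0,0,0],[0,0,0,0],[0,0,0,0]]]' | grep -E "tcp_pos|force: \[" ; done
```

```text
tcp_pos: [0.4886, 0.0064, 0.0938]
force: [-4.6, 2.4, -0.4]
tcp_pos: [0.4886, 0.0064, 0.0938]
force: [-6.1, 1.9, 2.6]
tcp_pos: [0.4887, 0.0065, 0.0937]
force: [-9.0, -0.1, 4.4]
```

The right lever is at its stop: position holds while the force rises. Now I'll back off and go to the middle one.

```bash
python3 -m handwheel '[[[-0.5,0,0,0],[-1,0,0,0],[-0.6,0,-0.8,0],[0,0,-0.8,0],[0,-0.9,0,0],[0,-0.9,0,0],[0,-0.9,0,0],[0,0,0,0]]]';python3 - <<'E'
from w import *
togo(W('mid',-69,9),.093)
E
```

```text
t: 9.2
tcp_pos: [0.4357, 0.0699, 0.1344]
tool_rot: [0.999, 0.042, 0.002, 0.0]
force: [-0.4, -0.1, 0.3]
finger_gap: -0.001
gripper_force: 0.0
t 9.2 tcp [0.4357 0.0699 0.1344] yaw 4.8 tool units [-0.24 -0.13  1.65]
```

```bash
python3 -m handwheel '[[[-0.24,-0.13,0,0],[0,0,0.8,0],[0,0,0.85,0],[0,0,0,0]]]';python3 -m handwheel '[[[0.22,-0.18,0,0],[0.22,-0.18,0,0],[0.22,-0.18,0,0],[0.22,-0.18,0,0],[0.22,-0.18,0,0],[0.22,-0.18,0,0],[0.22,-0.18,0,0],[0.2,-0.18,0,0],[0.1,-0.1,0,0],[0,0,0,0],[0,0,0,0]]]'; python3 -c "
from w import *
togo(W('mid',-18,50),.093);print(sense()['force'])"
```

```text
t: 9.7
tcp_pos: [0.427, 0.0716, 0.0917]
tool_rot: [0.999, 0.04, -0.001, -0.0]
force: [0.1, -0.4, -0.3]
finger_gap: -0.002
gripper_force: 0.0
t: 11.08
tcp_pos: [0.4714, 0.1146, 0.0928]
tool_rot: [0.999, 0.041, 0.001, -0.0]
force: [-0.1, 0.1, -0.7]
finger_gap: -0.0
gripper_force: 0.1
t 11.07 tcp [0.4714 0.1146 0.0928] yaw 4.6 tool units [ 0.23 -0.11 -0.01]
[-0.05380361  0.07611214 -0.68722636]
```

```bash
for i in 1; do python3 -m handwheel '[[[0.1,-0.05,0,0],[0.1,-0.05,0,0],[0,0,0,0],[0,0,0,0]]]' | grep -E "tcp_pos|force: \[";  done; for i in 1 2 3 4 5 ; do python3 -m handwheel '[[[0.06,0,0,0],[0,0,0,0],[0,0,0,0]]]' | grep -E "tcp_pos|force: \[" ; done; python3 -c "
from w import *
togo(W('mid',-18,50),.093)"
```

```text
tcp_pos: [0.4752, 0.1173, 0.0925]
force: [-1.7, -2.3, -0.7]
tcp_pos: [0.4764, 0.1175, 0.0925]
force: [-1.9, -1.0, 0.6]
tcp_pos: [0.478, 0.1178, 0.0925]
force: [-2.9, 1.9, -0.0]
tcp_pos: [0.479, 0.1179, 0.0925]
force: [-5.1, 2.5, 0.6]
tcp_pos: [0.479, 0.1179, 0.0925]
force: [-7.5, 2.4, 3.5]
tcp_pos: [0.479, 0.1179, 0.0924]
force: [-8.0, 1.7, 5.1]
t 13.45 tcp [0.479  0.1179 0.0924] yaw 4.7 tool units [-0.08 -0.   -0.02]
```

The middle lever is at its stop too. Next is the left one.

```bash
python3 -m handwheel '[[[-0.5,0,0,0],[-1,0,0,0],[-0.5,0,-1,0],[0,0,-1,0],[0,-1,0,0],[0,-1,0,0],[0,-1,0,0],[0,-1,0,0],[0,-1,0,0],[0.9,0,0,0],[0.9,0,0,0],[0,0,0,0]]]';python3 - <<'E'
from w import *
togo(W('left',-19,69),.093)
E
```

```text
t: 14.95
tcp_pos: [0.4708, 0.2423, 0.1432]
tool_rot: [0.999, 0.04, 0.003, -0.0]
force: [-1.1, 0.1, -0.5]
finger_gap: -0.005
gripper_force: 0.0
t 14.95 tcp [0.4708 0.2423 0.1432] yaw 4.6 tool units [-0.23 -0.18  2.  ]
```

```bash
python3 -m handwheel '[[[-0.2,-0.2,0,0],[0,0,1,0],[0,0,1,0],[0,0,0,0]]]';python3 -m handwheel '[[[-0.15,0.21,0,0],[-0.15,0.21,0,0],[-0.15,0.21,0,0],[-0.15,0.21,0,0],[-0.15,0.21,0,0],[-0.15,0.21,0,0],[-0.15,0.21,0,0],[-0.1,0.1,0,0],[0,0,0,0],[0,0,0,0]]]'; python3 -c "
from w import *
togo(W('left',-50,21.5),.093)"
```

```text
t: 15.45
tcp_pos: [0.4593, 0.2462, 0.0913]
tool_rot: [0.999, 0.041, -0.002, 0.001]
force: [0.6, 0.2, 0.8]
finger_gap: -0.001
gripper_force: 0.0
t: 16.7
tcp_pos: [0.4357, 0.2047, 0.0922]
tool_rot: [0.999, 0.041, -0.001, 0.0]
force: [0.2, 0.4, -0.5]
finger_gap: 0.003
gripper_force: 0.2
t 16.7 tcp [0.4357 0.2047 0.0922] yaw 4.7 tool units [ 0.07  0.34 -0.03]
```

```bash
python3 -m handwheel '[[[0,0.1,0,0],[0,0.1,0,0],[0,0,0,0],[0,0,0,0]]]' | grep -E "tcp_pos|force: \["; for i in 1 2 3 4 5 6; do python3 -m handwheel '[[[0,0.06,0,0],[0,0,0,0],[0,0,0,0]]]' | grep -E "tcp_pos|force: \[" ; done; python3 -c "
from w import *
togo(W('left',-50,21.5),.093)"
```

```text
tcp_pos: [0.4371, 0.2, 0.0925]
force: [-0.4, 0.1, 0.2]
tcp_pos: [0.4371, 0.1987, 0.0925]
force: [-1.6, 1.3, 0.3]
tcp_pos: [0.4371, 0.1971, 0.0925]
force: [-1.4, 3.1, -0.3]
tcp_pos: [0.4376, 0.1956, 0.0926]
force: [-2.0, 1.5, -0.2]
tcp_pos: [0.4375, 0.1943, 0.0926]
force: [-2.0, 5.0, -0.5]
tcp_pos: [0.4376, 0.1941, 0.0926]
force: [-3.1, 9.4, 0.0]
tcp_pos: [0.4376, 0.1939, 0.0927]
force: [-3.5, 15.8, -1.3]
t 19.45 tcp [0.4376 0.1939 0.0927] yaw 4.5 tool units [ 0.03 -0.1  -0.01]
```

```bash
python3 -m handwheel '[[[0,-0.5,0,0],[0,-0.7,0,0],[0,0,-1,0],[0,0,-1,0],[0,0,-1,0],[0,0,-1,0],[0,0,-1,0],[0,0,-0.6,0],[0,1,0,0],[0,1,0,0],[0,1,0,0],[0,1,0,0],[0,1,0,0],[0,1,0,0],[0,1,0,0],[0,1,0,0],[0,1,0,0],[0,1,0,0],[0,1,0,0],[0,1,0,0]]]'; python3 -m handwheel '[[[0,1,0,0],[0,1,0,0],[0,1,0,0],[0,1,0,0],[0,1,0,0],[0,1,0,0],[0,1,0,0],[0,1,0,0],[-0.3,1,0,0],[-0.3,1,0,0],[-0.3,1,0,0],[-0.3,1,0,0],[-0.3,1,0,0],[0,0,0,0]]]'; python3 - <<'E'
from w import *
im,d=snapshot("top"); cv2.imwrite("pics/top2.png",im[:,:,::-1]); b=im[:,:,::-1]
cv2.imwrite("pics/c4.png",cv2.resize(b[145:265,245:395],None,fx=5,fy=5,interpolation=2))
m=cv2.inRange(cv2.cvtColor(b.copy(),cv2.COLOR_BGR2HSV),(105,110,70),(128,255,255))[190:245,255:375]
N,l,st,c=cv2.connectedComponentsWithStats(m)
for i in range(1,N):
    if st[i,4]<12: continue
    v,u=np.nonzero(l==i); P=np.array([onplane("top",x+255,y+190,.108)[:2] for x,y in zip(u,v)])
    mu=P.mean(0); r=mu-C; k=np.argmin(abs(np.linalg.norm(r,axis=1)-.05)); r=r[k]
    w,V=np.linalg.eigh(np.cov(P.T)); d=V[:,1]*np.sign(V[:,1]@r)
    print(list(g)[k],"angle by axis",np.degrees(np.arctan2(-d@ex,d@ey)).round(1),"by centre",np.degrees(np.arctan2(-r@ex,r@ey)).round(1))
E
```

```text
t: 21.95
tcp_pos: [0.4604, -0.0789, 0.2328]
tool_rot: [0.999, 0.041, 0.0, 0.001]
force: [0.8, -0.7, -0.1]
finger_gap: -0.0
gripper_force: 0.0
t: 23.7
tcp_pos: [0.4485, -0.4074, 0.2324]
tool_rot: [0.999, 0.04, 0.0, 0.0]
force: [0.6, 0.7, -0.3]
finger_gap: 0.001
gripper_force: 0.0
right angle by axis -1.3 by centre -0.7
mid angle by axis 1.2 by centre 0.2
left angle by axis 91.0 by centre 92.5
```

View pics/c4.png

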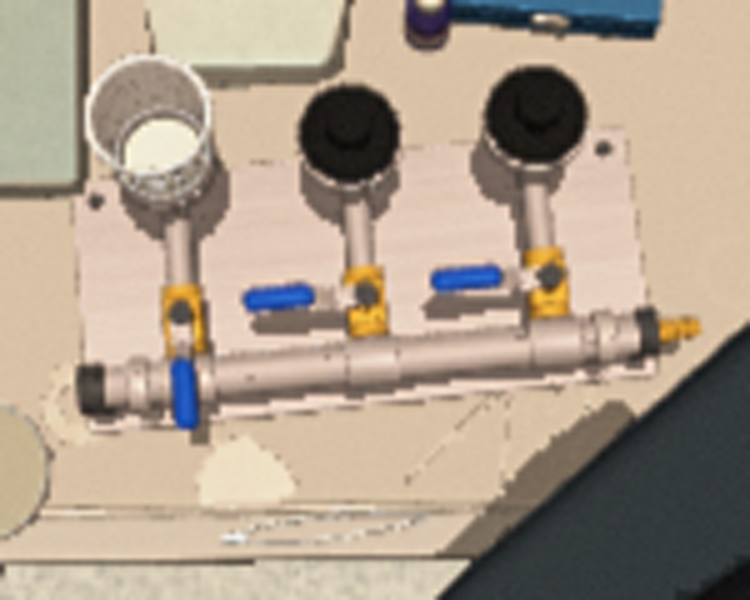

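The left lever at (185,393) points out over the header. The middle (280,297) and right (467,278) levers are square across their pipes. The funnel and stoppers have not moved, and the arm is clear.

```bash
python3 -c "
from station import sign_off
print(sign_off())"
```

```text
the job is handed in; nothing more can be done
None
```

I handed the job in at about 24 s: the left valve (clear funnel) is fully open, the middle and right valves (stoppered) are fully shut, all within about 3° of their stops in the last picture, and the funnel and stoppers are still seated.

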